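Strip the camshaft from a small cylinder head

ROBOT

A 6-joint arm with a two-finger parallel gripper is mounted at the origin on the work surface. World frame = base frame: x ahead of the robot, y to its left, z up, the work surface at z = 0. Lengths are in m, angles in rad, forces in N, time in s.
With the tool pointing down it reaches from about 0.375 to 0.925 m from the base axis. Payload 5.7 kg.
Tool frame: the origin (TCP) lies at the very end of the fingers, on their centre line; the grasp point (between the pads) lies 19 mm behind it; z points along the fingers, y is the direction in which the jaws open and shut (so a half turn about z gives the same grasp; the last joint's range is limited). The gripper opens to 85 mm and grips with 20 to 120 N. Pads are 22 mm wide; open, the fingers measure 114 mm over their backs; the gripper's body (76 mm by 85 mm) begins 54 mm behind the grasp point. The pads swing forward as they close: fully open they stand 13 mm farther back than shut.
Start: joints at [1.063, 0.359, 1.51, -0, 1.272, -0.115], TCP at [0.23, 0.554, 0.231] pointing down, gripper open.
Joint ranges: [-2.97, 2.97], [-1.01, 2.36], [0.21, 2.38], [-0.96, 4.11], [0.2, 2.71], [-2.98, 2.98]. Speed limits (rad/s): [2.39, 2.39, 3.14, 3.14, 3.14, 3.14].

INTERFACE

Orientations are given as a 3x3 rotation matrix whose columns are the frame's x, y, z axes.
In Python, from workcell import robot gives the robot as it stands. The module is installed in compiled form; this text tells all that it offers.
- The arm moves only by the tool arm_command, never from a script. Its arguments are lists of equal length, an entry for each row: "twist": the turn, a rotation vector about the tool's x, y, z scaled (see below), a list of three; "xyz": the shift along the tool's x, y, z scaled (see below), a list of three; "grip": the opening, from 0 (shut) to 1 (fully open). In form: {"twist": [[wx, wy, wz], ...], "xyz": [[tx, ty, tz], ...], "grip": [grip, ...]}. A call has 1 to 5 rows; each row is the pose to reach, as a shift and turn from the pose commanded when the call began, along the tool's axes at that moment; what a row does not reach only later rows make up. The controller multiplies each number of a shift by 0.3 m and each number of a turn by 0.5 rad. A row lasts 1/12 s, in which the tool goes at most 41.7 mm and 7.16 degrees, less where a joint would pass 70% of its speed; a pose out of reach is approached as far as the arm can. A call with a number of a shift or a turn outside -1 to 1 is refused whole. A call with a gripper value outside its range is refused whole. The fingers move at their own pace and stop on an object; the grip force is fixed at half the most. Time passes only in rows, so rows that repeat a pose let the fingers close. It gives the time, the measured TCP pose, the force and the opening at its end, in the units of the state.
- robot.get_state(): the state, without advancing time (a new reading comes with each control period).
- robot.get_image(name): name is "scene" or "side" or "wrist"; returns (picture, depth): 384x512x3 uint8, red, green, blue; 384x512 float32, m along the optical axis (not along the pixel's ray), 0 where there is no reading.
- robot.camera_info(name): a dict with "K" (3x3 intrinsics, pixels), "rvec" (rotation vector, rad) and "tvec" (3), from world to camera coordinates, as OpenCV has them; the wrist camera has in their place "tool_from_camera" (4x4, takes a point from camera to tool coordinates, whose origin is the TCP and whose axes are the flange's). Camera axes: x right, y down, z forward; pixel columns grow to the right and rows downward; lengths in m; the calibration is good to about 2 mm. A picture is of the moment at which its call begins: read the wrist's pose just before it. camera_info takes no time and is no camera call.
- robot.hand_in(): hands the job in, once; it reports no verdict.
The state is a dict: "time": time; "joint_positions": joint angles; "dq": joint speeds; "effort": joint torques, N m; "tool_pos": TCP position; "eef_rot": TCP orientation; "wrist_force": force on the tool from outside, world axes, zero at the start; "moment": the same for the moment, N m; "opening": finger opening in m.
Only numpy, scipy, OpenCV 4.12 (cv2) and the standard library are available. Lean on these libraries where they do the work, as an engineer would, in place of code of your own. Each camera call takes 0.05 s, during which the arm holds its last target. There are 200 camera calls.

TASK

The bolts are already out, so take the camshaft out of the cylinder head for a runout check: work the tight bearing cap off its two dowels by rocking it gently from side to side across the shaft, some five to eight degrees each way and never past fifteen, leaning its top first to the robot's left, then right, then left and right again before it leaves the dowels. Stand the cap on its feet in the black parts tray and let go, then lift the camshaft out and lay it along the two vee rests, midway between their ends, so that it lies fully down in both. Set both parts down without dropping them, and leave the socket, wrench and cup where they are.

Things in the scene. Friction and masses are not known exactly. Their poses are not given: they have to be found in the camera images.
- head: Fixed aluminium cylinder head, 180 (x) by 110 (y) by 60 mm high; origin at the centre of its underside, z up. The camshaft lies along x, its axis at z = 90 mm. Two saddles, 47 mm wide in y, rise from the clear deck (z = 60) to the split line (z = 90): one 24 mm thick at x = +60 carries the cap, one 16 mm thick at x = -62 has its cap already off.
- cap_seat (a point): Point on the head midway between the cap's two dowels, at the height of the seated feet; axes as the head's. The 8 mm high steel dowels, at y = +-19.5 mm, grip the bores by friction (10 to 16 N each, over all 8 mm). Rock about x: the tilted cap pivots on the saddle top's edge at y = +-23.5 mm, so its middle rises as it tilts.
- cap_center (a point): Centre (half-way up) of the loose aluminium bearing cap: an arch astride the shaft, 24 (x) by 54 (y) by 36 mm high, 90 g; feet 18 mm below this point. Axes as the head's when seated. Grip it across its 54 mm length (y): flat parallel ends, overhanging the saddle by 3.5 mm. It can tilt to about 12 degrees on its dowels.
- cap_top (a point): Centre of the cap's top face, 18 mm above cap_center; it moves to the seat's +y (the robot's left) when the cap leans left.
- cap: The same cap, origin between its feet (18 mm below cap_center).
- cam_center (a point): Centre of the loose steel camshaft, on its axis: 150 mm long in x, 0.28 kg, balanced here. Plain shaft 16 mm thick for 28 mm either way: grip across it here. Lobes reach 15 mm from the axis at x = -44 to -32 and +28 to +40; journals 20 mm thick at x = -75 to -50 and +44 to +75. Once the cap is off it lifts straight up out of the saddles.
- cam: The same camshaft, origin at cam_center.
- tray_in (a point): Centre of the inner floor of the fixed black plastic parts tray: 150 by 150 mm inside, walls 4 mm thick, rim 14 mm above the bench; floor 4 mm above the bench. Axes along its sides.
- vees: Fixed vee-rest fixture, base 170 (x) by 60 by 12 mm, origin at the centre of its underside. Two steel 90-degree vee rests 14 mm thick stand at x = -62 and +62 mm, open upward, 48 mm wide at the top, 48 mm high over the bench.
- vees_mid (a point): Point midway between the two vee rests, on the line where the axis of the camshaft lies when its journals rest fully down in both vees: 44 mm above the bench, 32 mm above the base. Axes as the fixture's; the camshaft lies along x, either way round.
- socket: Bystander: steel deep socket 25 mm diameter, 46 mm high, standing beyond the head; origin at its underside.
- wrench: Bystander: steel wrench 150 mm long, lying beyond the head.
- cup: Bystander: white plastic cup 68 mm across, 75 mm high; origin at its underside.
Mind the look-alikes: they are no part of the job. There is more than one size of the cam; the job needs the smallest. What is shaped like the part that bears tray_in but orange is not meant.

How it is judged:
By the outcome, as a careful person would: the job done as asked, in the order asked, and still so for the second after the job is handed in, with the robot touching nothing.
It also fails if it takes over 54 s, if anything falls off the work surface, if the arm or the gripper's body presses on something with over 40 N, if the wrist force passes 120 N, or if a joint passes its speed limit or range.

## Working session

There is one attempt and no reset: what is moved stays moved. The work goes in short steps, Python scripts to look and compute and a tool call to move; the robot and the scene stay as the last step left them, time stands still between calls to the robot, and variables do not carry over. Pictures are saved under pics/ and viewed, about 8 in all and at most 12, crops included, and the job is handed in when it is done.

Besides the shell and the picture viewer there is one more tool, called after ">>>" by a JSON object that holds its "op" and its "data", one argument or row to a line. arm_command: Moves the arm, as the interface text tells. Shifts and turns lie within -1 to 1; 1 stands for 0.3 m of shift or 0.5 rad of turn. Its arguments: {"type":"object","properties":{"twist":{"type":"array","items":{"type":"array","items":{"type":"number","minimum":-1,"maximum":1}}},"xyz":{"type":"array","items":{"type":"array","items":{"type":"number","minimum":-1,"maximum":1}}},"grip":{"type":"array","items":{"type":"number"}}},"required":["twist","xyz","grip"]}

```bash
mkdir -p pics; cat > h.py <<'E'
import numpy as np, cv2
from workcell import robot
def cam(n):
    c=robot.camera_info(n);K=np.array(c["K"])
    if n=="wrist":
        s=robot.get_state();T=np.eye(4);T[:3,:3]=s["eef_rot"];T[:3,3]=s["tool_pos"]
        M=T@np.array(c["tool_from_camera"]);return K,M[:3,:3],M[:3,3]
    R=cv2.Rodrigues(np.array(c["rvec"],float))[0];return K,R.T,-R.T@np.array(c["tvec"]).ravel()
def snap(n):
    k=cam(n);im,d=robot.get_image(n);return k,im,d
def plane(k,u,v,z):
    r=k[1]@np.linalg.inv(k[0])@[u,v,1];return k[2]+r*(z-k[2][2])/r[2]
def cloud(k,d):
    v,u=np.mgrid[:d.shape[0],:d.shape[1]]
    p=np.stack([u,v,np.ones_like(u)],-1)@np.linalg.inv(k[0]).T*d[...,None]
    P=p@k[1].T+k[2];P[d==0]=np.nan;return P
def save(n,im,f=1.0):cv2.imwrite("pics/"+n,cv2.resize(im[...,::-1],None,fx=f,fy=f))
E
python3 - <<'E'
from h import *
a=[]
for n in("scene","side"):
    k,im,d=snap(n);np.savez(n,K=k[0],R=k[1],t=k[2],im=im,d=d);a.append(im);print(n,k[2].round(3),(d>0).mean())
cv2.imwrite("pics/a.png",cv2.resize(np.vstack(a)[...,::-1],(512,768))[:, :][:768]) if 0 else [save(f"a{i}.png",x,1.5) for i,x in enumerate(a)]
s=robot.get_state();print({q:np.round(v,3) for q,v in s.items()})
E
```

```text
scene [ 1.006 -0.598  0.971] 0.9958394368489584
side [ 0.28  -1.224  0.77 ] 0.9960123697916666
{'time': np.float64(0.1), 'joint_positions': array([ 1.063,  0.359,  1.511, -0.   ,  1.273, -0.115]), 'dq': array([ 0.001, -0.003, -0.004, -0.001,  0.   , -0.   ]), 'effort': array([-0.0000e+00, -5.2865e+01, -2.7935e+01, -0.0000e+00,  5.0000e-03,
        0.0000e+00]), 'tool_pos': array([0.229, 0.554, 0.231]), 'eef_rot': array([[-0.924,  0.383, -0.001],
       [ 0.383,  0.924, -0.001],
       [ 0.   , -0.002, -1.   ]]), 'wrist_force': array([ 0.117, -0.018,  0.275]), 'moment': array([ 0.019,  0.025, -0.013]), 'opening': np.float64(0.085)}
```

View pics/a0.png

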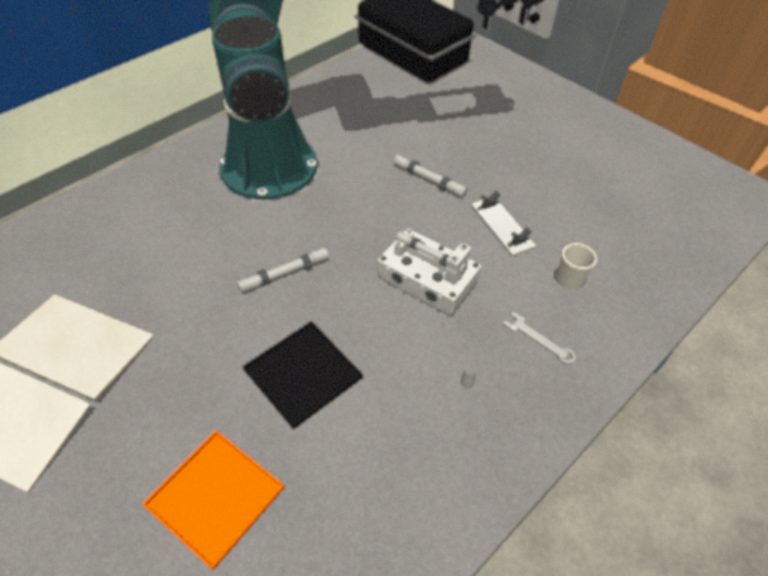

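View pics/a1.png

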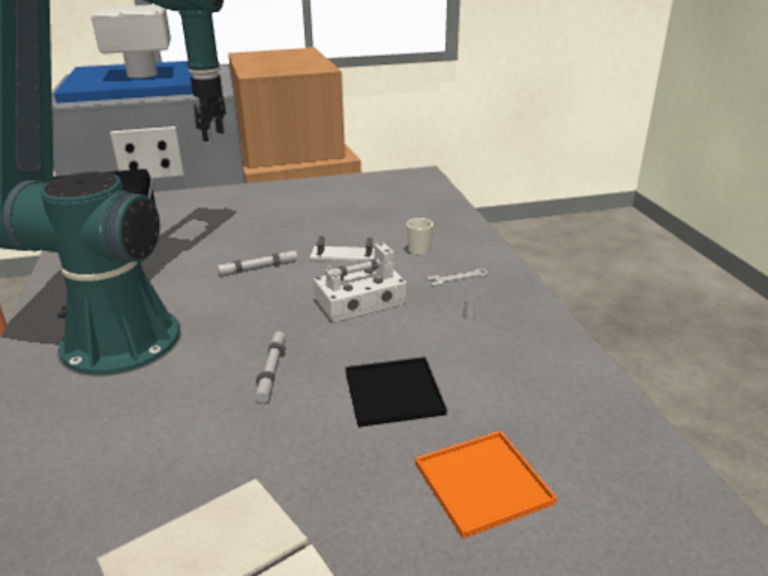

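The scene view (768x576) shows these candidates:
- **Cams:** (430,175) and (285,270) loose on the bench, and (430,250) in the head. The head one is the small one and carries the cap at (458,258).
- **Trays:** black at (303,373) is the one meant; orange at (215,500) is not.
- **Vees:** (503,222).
- **Bystanders:** socket (468,379), wrench (540,338), cup (577,265).

Next I'll measure from depth.

```bash
python3 - <<'E'
from h import *
def rect(P):
    c,s,a=cv2.minAreaRect((P[:,:2]*1000).astype(np.float32));return np.round(c,1),np.round(s,1),round(a,1),len(P)
Ps=[]
for n in("scene","side"):
    f=np.load(n+".npz");k=(f["K"],f["R"],f["t"]);P=cloud(k,f["d"]);im=f["im"].astype(int)
    g=lambda u,v:P[int(v/1.5),int(u/1.5)].round(3)
    pts=dict(scene=dict(head=(430,270),cap=(458,258),blk=(303,373),vee=(503,222),cup=(577,265),sock=(468,379)),side=dict(head=(360,290),cap=(388,262),blk=(395,390),vee=(345,254)))[n]
    print(n,{q:g(*x) for q,x in pts.items()})
    # black tray
    w=(P[...,2]<.03)&(P[...,0]>.2)&(P[...,0]<1.1)
    blk=w&(im.max(-1)<45);
    lab=cv2.connectedComponentsWithStats(blk.astype(np.uint8));i=1+np.argmax(lab[2][1:,4]);print(" tray",rect(P[lab[1]==i]))
    hc=g(*pts["head"])
    near=np.hypot(P[...,0]-hc[0],P[...,1]-hc[1])<.13
    for lo,hi in((.055,.065),(.075,.1),(.095,.104),(.104,.118),(.118,.14)):
        m=near&(P[...,2]>lo)&(P[...,2]<hi)
        if m.sum()>8:print(" head z",lo,hi,rect(P[m]))
    vc=g(*pts["vee"]);near=np.hypot(P[...,0]-vc[0],P[...,1]-vc[1])<.12
    for lo,hi in((.008,.016),(.035,.06)):
        m=near&(P[...,2]>lo)&(P[...,2]<hi)
        if m.sum()>8:print(" vee z",lo,hi,rect(P[m]),vc)
f=np.load("scene.npz");save("crop.png",f["im"][120:230,230:410],4)
E
```

```text
scene {'head': array([0.527, 0.003, 0.065]), 'cap': array([0.576, 0.022, 0.127]), 'blk': array([ 0.507, -0.305,  0.008]), 'vee': array([0.517, 0.256, 0.017]), 'cup': array([0.702, 0.27 , 0.02 ]), 'sock': array([ 0.732, -0.108,  0.036])}
 tray (array([ 506.3, -307.4]), array([155.7, 158.9]), 87.4, 2809)
 head z 0.055 0.065 (array([509.7,  19.7]), array([180.9, 114.2]), 11.8, 1049)
 head z 0.075 0.1 (array([509.5,  21.3]), array([149.4,  52.4]), 11.1, 286)
 head z 0.095 0.104 (array([509.4,  18.4]), array([150.4,  55.1]), 12.3, 237)
 head z 0.104 0.118 (array([516.9,   8.8]), array([142.3,  47.2]), 20.3, 49)
 head z 0.118 0.14 (array([568.2,  34.1]), array([23.8, 59.7]), 10.6, 149)
 vee z 0.008 0.016 (array([506.8, 254.1]), array([165.7, 188. ]), 39.5, 447) [0.517 0.256 0.017]
 vee z 0.035 0.06 (array([516.5, 254.2]), array([ 42.9, 142. ]), 70.9, 97) [0.517 0.256 0.017]
side {'head': array([ 0.504, -0.03 ,  0.062]), 'cap': array([0.574, 0.012, 0.1  ]), 'blk': array([ 0.51 , -0.308,  0.005]), 'vee': array([0.519, 0.238, 0.014])}
 tray (array([ 507.3, -307.7]), array([164.1, 155.7]), 87.2, 2250)
 head z 0.055 0.065 (array([514.3,  12.7]), array([181.8, 116.3]), 9.8, 660)
 head z 0.075 0.1 (array([511.8,  17.4]), array([147.5,  53.5]), 10.7, 290)
 head z 0.095 0.104 (array([510.6,  20.2]), array([145.9,  56.2]), 9.9, 149)
 head z 0.104 0.118 (array([566.3,  23.4]), array([23. , 53.6]), 42.9, 48)
 head z 0.118 0.14 (array([571.1,  32.3]), array([25. , 57.5]), 13.1, 80)
 vee z 0.008 0.016 (array([517.9, 254.6]), array([ 72.1, 159. ]), 72.8, 278) [0.519 0.238 0.014]
 vee z 0.035 0.06 (array([521.4, 251.4]), array([ 53.8, 138.1]), 70.7, 53) [0.519 0.238 0.014]
```

View pics/crop.png

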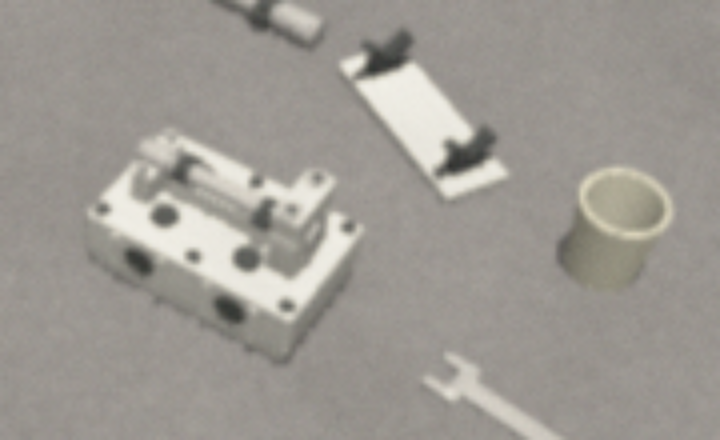

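The crop confirms the choice: the cam in the head wears the cap (crop ~(305,200)), and the two vee rests are at (385,55) and (465,150). Estimates:
- **Head:** (0.511, 0.018), yaw 11.5°, which puts the cap near (0.570, 0.030).
- **Tray:** (0.507, -0.307).
- **Vees:** (0.519, 0.253), axis about -18°.

I'm moving above the cap now.

>>> {"op": "arm_command", "data": {
  "twist": [
    [0,0,0],
    [0,0,0],
    [0,0,0],
    [0,0,0],
    [0,0,0]
  ],
  "xyz": [
    [-0.573,-0.393,0],
    [-0.573,-0.393,0],
    [-0.573,-0.393,0],
    [-0.573,-0.393,0],
    [-0.573,-0.393,0]
  ],
  "grip": [1,1,1,1,1]
}}

```text
time: 0.52
tool_pos: [0.3436, 0.3779, 0.231]
eef_rot: [[-0.924, 0.382, -0.0], [0.382, 0.924, -0.001], [0.0, -0.001, -1.0]]
wrist_force: [0.6, 0.7, 0.1]
opening: 0.0853
```

>>> {"op": "arm_command", "data": {
  "twist": [
    [0,0,0],
    [0,0,0],
    [0,0,0],
    [0,0,0],
    [0,0,0]
  ],
  "xyz": [
    [-0.573,-0.393,0],
    [-0.573,-0.393,0],
    [-0.573,-0.393,0],
    [-0.573,-0.393,0],
    [-0.573,-0.393,0]
  ],
  "grip": [1,1,1,1,1]
}}

```text
time: 0.93
tool_pos: [0.4573, 0.2031, 0.2311]
eef_rot: [[-0.924, 0.383, -0.0], [0.383, 0.924, -0.0], [0.0, -0.0, -1.0]]
wrist_force: [-0.5, 0.7, -1.0]
opening: 0.0853
```

>>> {"op": "arm_command", "data": {
  "twist": [
    [0,0,-1],
    [0,0,-1],
    [0,0,-1],
    [0,0,-1],
    [0,0,-1]
  ],
  "xyz": [
    [-0.573,-0.393,0],
    [-0.573,-0.393,0],
    [-0.573,-0.393,0],
    [-0.573,-0.393,0],
    [-0.573,-0.393,0]
  ],
  "grip": [1,1,1,1,1]
}}

```text
time: 1.35
tool_pos: [0.5639, 0.0394, 0.231]
eef_rot: [[-0.994, -0.113, -0.001], [-0.113, 0.994, 0.0], [0.001, 0.0, -1.0]]
wrist_force: [-0.2, 0.3, -0.4]
opening: 0.0857
```

```bash
python3 - <<'E'
from h import *
k,im,d=snap("wrist");P=cloud(k,d);save("w1.png",im,1.4);np.savez("w1",K=k[0],R=k[1],t=k[2],im=im,d=d)
s=robot.get_state();print(s["tool_pos"].round(4),k[2].round(3),(d>0).mean())
near=np.hypot(P[...,0]-.511,P[...,1]-.018)<.13
def rect(P):
    c,s,a=cv2.minAreaRect((P[:,:2]*1000).astype(np.float32));return np.round(c,1),np.round(s,1),round(a,1),len(P),P[:,2].mean().round(4)
for lo,hi in((.056,.064),(.085,.1),(.12,.133)):
    m=near&(P[...,2]>lo)&(P[...,2]<hi)
    if m.sum()>8:print(lo,rect(P[m]))
E
```

```text
[0.5694 0.0326 0.2313] [0.482 0.03  0.375] 0.9957987467447916
0.056 (array([510.7,  21.9]), array([179.5, 115.7]), 11.8, 11534, np.float64(0.0608))
0.085 (array([499.5,  17.7]), array([125.1,  53.4]), 13.4, 3025, np.float64(0.096))
0.12 (array([569.7,  34.2]), array([24.3, 54.1]), 12.2, 1506, np.float64(0.1267))
```

View pics/w1.png

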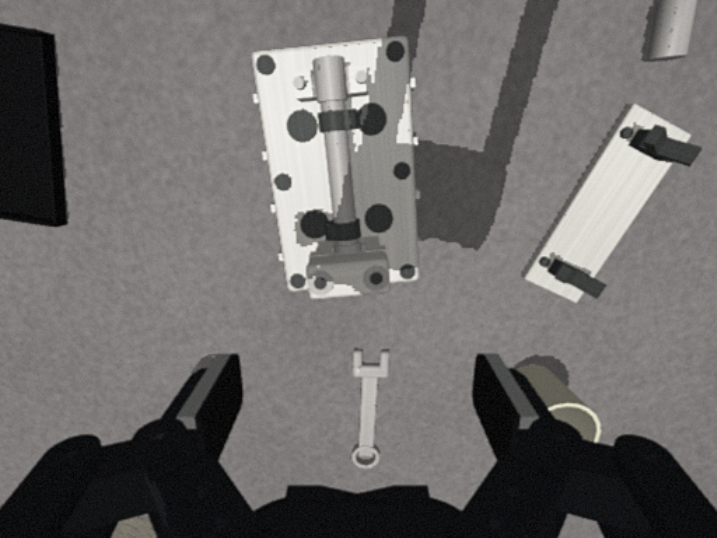

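The wrist view shows the cap at (348,270) in line below the fingers. The measured top is 24.3 x 54.1 mm at (0.5697, 0.0342, 0.1267) with yaw about 12°. I'm lining up and going down.

>>> {"op": "arm_command", "data": {
  "twist": [
    [0,0,-0.2],
    [0,0,-0.2],
    [0,0,-0.2],
    [0,0,-0.2],
    [0,0,-0.2]
  ],
  "xyz": [
    [0,0.013,0.15],
    [0,0.013,0.27],
    [0,0.013,0.27],
    [0,0.013,0.27],
    [0,0.013,0.27]
  ],
  "grip": [1,1,1,1,1]
}}

```text
time: 1.82
tool_pos: [0.5639, 0.0451, 0.1515]
eef_rot: [[-0.979, -0.206, 0.001], [-0.206, 0.979, -0.0], [-0.001, -0.0, -1.0]]
wrist_force: [-0.3, 0.1, 0.2]
opening: 0.0854
```

```bash
python3 - <<'E'
from h import *
s=robot.get_state();R=s["eef_rot"];print(s["tool_pos"].round(4),np.degrees(np.arctan2(R[1,1],R[0,1])).round(2),R[:,2].round(4))
p=np.array([.5697,.0341,.093]);print(R.T@(p-s["tool_pos"])/.3)
E
```

```text
[0.5639 0.0451 0.1515] 101.86 [ 8.e-04 -1.e-04 -1.e+00]
[-0.0113389  -0.0399461   0.19514766]
```

>>> {"op": "arm_command", "data": {
  "twist": [
    [0,0,0],
    [0,0,0],
    [0,0,0],
    [0,0,0],
    [0,0,0]
  ],
  "xyz": [
    [-0.011,-0.04,0],
    [-0.011,-0.04,0.1],
    [-0.011,-0.04,0.195],
    [-0.011,-0.04,0.195],
    [-0.011,-0.04,0.195]
  ],
  "grip": [1,1,1,1,1]
}}

```text
time: 2.23
tool_pos: [0.5692, 0.0335, 0.0926]
eef_rot: [[-0.979, -0.206, -0.0], [-0.206, 0.979, -0.0], [0.0, -0.0, -1.0]]
wrist_force: [0.3, 0.0, 0.3]
opening: 0.0853
```

```bash
cat > st.py <<'E'
from h import *
s=robot.get_state();R=s["eef_rot"];print(s["time"],s["tool_pos"].round(4),np.degrees(np.arctan2(R[1,1],R[0,1])).round(2),R[:,2].round(4),s["wrist_force"].round(1),s["moment"].round(2),s["opening"])
E
python3 st.py
```

```text
2.2333 [0.5692 0.0335 0.0926] 101.87 [-4.e-04 -2.e-04 -1.e+00] [0.3 0.  0.3] [ 0.02  0.03 -0.05] 0.08526029412993386
```

>>> {"op": "arm_command", "data": {
  "twist": [
    [0,0,0],
    [0,0,0],
    [0,0,0],
    [0,0,0],
    [0,0,0]
  ],
  "xyz": [
    [0,0,0],
    [0,0,0],
    [0,0,0],
    [0,0,0],
    [0,0,0]
  ],
  "grip": [0,0,0,0,0]
}}

```text
time: 2.65
tool_pos: [0.5706, 0.0341, 0.0941]
eef_rot: [[-0.979, -0.206, 0.004], [-0.206, 0.979, 0.0], [-0.004, -0.001, -1.0]]
wrist_force: [-1.3, 1.5, 7.0]
opening: 0.0529
```

```bash
python3 st.py
```

```text
2.65 [0.5706 0.0341 0.0941] 101.87 [ 3.8e-03  2.0e-04 -1.0e+00] [-1.3  1.5  7. ] [0.3  0.23 0.02] 0.052909899286122185
```

>>> {"op": "arm_command", "data": {
  "twist": [
    [0.08,0,0],
    [0.16,0,0],
    [0.24,0,0],
    [0.24,0,0],
    [0.24,0,0]
  ],
  "xyz": [
    [0,0.0007,-0.0031],
    [0,0.0014,-0.0062],
    [0,0.0022,-0.0094],
    [0,0.0022,-0.0094],
    [0,0.0022,-0.0094]
  ],
  "grip": [0,0,0,0,0]
}}

```text
time: 3.07
tool_pos: [0.5705, 0.0347, 0.0967]
eef_rot: [[-0.978, -0.206, 0.028], [-0.208, 0.971, -0.118], [-0.003, -0.121, -0.993]]
wrist_force: [-0.5, -0.2, 6.7]
opening: 0.0528
```

```bash
cat >> st.py <<'E'
h=np.array([-.206,.979,0]);print("lean left deg",np.degrees(np.arcsin(-R[:,2]@h)).round(2))
E
python3 st.py
```

```text
3.0667 [0.5705 0.0347 0.0967] 101.98 [ 0.0285 -0.1178 -0.9926] [-0.5 -0.2  6.7] [-0.26  0.1  -0.05] 0.05279724826820644
lean left deg 6.96
```

```bash
cat > tilt.py <<'E'
from h import *
k,im,d=snap("wrist");P=cloud(k,d)
hx=np.array([.978,.209,0]);hy=np.array([-.209,.978,0])
q=P-np.array([.5697,.0341,0]);X=q@hx;Y=q@hy;Z=P[...,2]
m=(abs(X)<.010)&(abs(Y)<.022)&(Z>.112)&(Z<.16)
A=np.c_[X[m],Y[m],np.ones(m.sum())];z=Z[m]
for _ in range(4):
    c=np.linalg.lstsq(A,z,rcond=None)[0];r=abs(A@c-z);g=r<np.percentile(r,85);A,z=A[g],z[g]
print("cap top: n",m.sum(),"lean left deg",np.degrees(np.arctan(-c[1])).round(2),"lean x",np.degrees(np.arctan(-c[0])).round(2),"mid z",c[2].round(4),"resid",r.max().round(4))
E
python3 tilt.py; python3 st.py
```

```text
cap top: n 3987 lean left deg 7.92 lean x -0.29 mid z 0.1301 resid 0.0007
3.1167 [0.5705 0.0347 0.0967] 101.94 [ 0.0283 -0.1172 -0.9927] [-0.9  0.9  7.5] [-0.21  0.05 -0.01] 0.05289200394447946
lean left deg 6.92
```

```bash
cat > rel.py <<'E'
import numpy as np
def pose(a,lift=0): # deg left lean; returns tool-base y,z mm
    s=np.sign(a) or 1;t=np.radians(abs(a));y0,z0=-23.5,4
    y=y0*np.cos(t)+z0*np.sin(t)-y0;z=-y0*np.sin(t)+z0*np.cos(t)-z0
    return np.array([s*y,-(z+lift)])
def rel(a0,a1,l0=0,l1=0):
    t=np.radians(a0);d=pose(a1,l1)-pose(a0,l0)
    # tool y axis after Rx(t): (cos,sin), z axis: (-sin,cos)
    return np.radians(a1-a0)/.5,(d@[np.cos(t),np.sin(t)])/300,(d@[-np.sin(t),np.cos(t)])/300
for a0,seq in((6.88,(3,0,-3.5,-6.5)),(-6.5,(-3,0,3.5,6.5)),(6.5,(3,0,-3.5,-6.5)),(-6.5,(-3,0))):
    for a1 in seq:print(a0,a1,np.round(rel(a0,a1),4))
E
python3 rel.py
```

```text
6.88 3 [-0.1354 -0.0007  0.0053]
6.88 0 [-0.2402 -0.001   0.0095]
6.88 -3.5 [-0.3623 -0.0026  0.0049]
6.88 -6.5 [-0.4671 -0.0041  0.001 ]
-6.5 -3 [0.1222 0.0007 0.0048]
-6.5 0 [0.2269 0.001  0.009 ]
-6.5 3.5 [0.3491 0.0025 0.0043]
-6.5 6.5 [0.4538 0.004  0.0005]
6.5 3 [-0.1222 -0.0007  0.0048]
6.5 0 [-0.2269 -0.001   0.009 ]
6.5 -3.5 [-0.3491 -0.0025  0.0043]
6.5 -6.5 [-0.4538 -0.004   0.0005]
-6.5 -3 [0.1222 0.0007 0.0048]
-6.5 0 [0.2269 0.001  0.009 ]
```

>>> {"op": "arm_command", "data": {
  "twist": [
    [-0.135,0,0],
    [-0.24,0,0],
    [-0.362,0,0],
    [-0.467,0,0],
    [-0.467,0,0]
  ],
  "xyz": [
    [0,-0.0007,0.005],
    [0,-0.001,0.009],
    [0,-0.0026,0.0049],
    [0,-0.0041,0.001],
    [0,-0.0041,0.001]
  ],
  "grip": [0,0,0,0,0]
}}

```text
time: 3.53
tool_pos: [0.5706, 0.034, 0.0968]
eef_rot: [[-0.979, -0.202, -0.021], [-0.203, 0.972, 0.118], [-0.004, 0.12, -0.993]]
wrist_force: [-0.8, 7.4, 9.0]
opening: 0.053
```

```bash
python3 st.py; python3 tilt.py; python3 st.py
```

```text
3.5333 [0.5706 0.034  0.0968] 101.74 [-0.0209  0.1179 -0.9928] [-0.8  7.4  9. ] [ 1.58  0.21 -0.05] 0.05299676941499816
lean left deg -6.87
cap top: n 3863 lean left deg -7.63 lean x -0.56 mid z 0.13 resid 0.0007
3.5833 [0.5706 0.034  0.0967] 101.74 [-0.0203  0.1158 -0.9931] [-0.7  5.8  9.7] [1.18 0.18 0.05] 0.053089319836452945
lean left deg -6.75
```

>>> {"op": "arm_command", "data": {
  "twist": [
    [0.122,0,0],
    [0.227,0,0],
    [0.349,0,0],
    [0.44,0,0],
    [0.44,0,0]
  ],
  "xyz": [
    [0,0.0007,0.0048],
    [0,0.001,0.009],
    [0,0.0025,0.0043],
    [0,0.004,0.0007],
    [0,0.004,0.0007]
  ],
  "grip": [0,0,0,0,0]
}}

```text
time: 4.0
tool_pos: [0.5706, 0.034, 0.0967]
eef_rot: [[-0.978, -0.207, 0.027], [-0.209, 0.972, -0.108], [-0.003, -0.112, -0.994]]
wrist_force: [1.1, -5.5, 5.0]
opening: 0.0531
```

```bash
python3 st.py; python3 tilt.py; python3 st.py
```

```text
4.0 [0.5706 0.034  0.0967] 102.04 [ 0.0267 -0.1085 -0.9937] [ 1.1 -5.5  5. ] [-1.26 -0.12 -0.02] 0.05308457616998219
lean left deg 6.41
cap top: n 3742 lean left deg 6.97 lean x -0.63 mid z 0.1299 resid 0.0006
4.05 [0.5706 0.034  0.0966] 102.04 [ 0.0262 -0.1067 -0.9939] [-0.7 -4.7  6.2] [-0.98  0.01 -0.02] 0.053518987100606666
lean left deg 6.31
```

>>> {"op": "arm_command", "data": {
  "twist": [
    [-0.122,0,0],
    [-0.22,0,0],
    [-0.345,0,0],
    [-0.44,0,0],
    [-0.44,0,0]
  ],
  "xyz": [
    [0,-0.0007,0.0048],
    [0,-0.001,0.0085],
    [0,-0.0025,0.0043],
    [0,-0.004,0.0007],
    [0,-0.004,0.0007]
  ],
  "grip": [0,0,0,0,0]
}}

```text
time: 4.47
tool_pos: [0.5706, 0.034, 0.0967]
eef_rot: [[-0.979, -0.202, -0.021], [-0.203, 0.972, 0.118], [-0.004, 0.119, -0.993]]
wrist_force: [-0.6, 7.7, 11.2]
opening: 0.0534
```

```bash
python3 st.py; python3 tilt.py; python3 st.py
```

```text
4.4667 [0.5706 0.034  0.0967] 101.75 [-0.0207  0.1177 -0.9928] [-0.6  7.7 11.2] [1.59 0.22 0.07] 0.053439504655097204
lean left deg -6.86
cap top: n 3840 lean left deg -7.66 lean x -0.69 mid z 0.13 resid 0.0006
4.5167 [0.5706 0.034  0.0967] 101.75 [-0.0202  0.1157 -0.9931] [-0.7  6.2  8.3] [ 1.2   0.12 -0.02] 0.05312468174729006
lean left deg -6.74
```

Four leans are done (L, R, L, R), each 6.3–7° by the tool and 7–7.9° by depth. Now I'll level the cap and lift straight up.

>>> {"op": "arm_command", "data": {
  "twist": [
    [0.11,0,0],
    [0.224,0,0],
    [0.224,0,0],
    [0.224,0,0],
    [0.224,0,0]
  ],
  "xyz": [
    [0,0.001,0],
    [0,0.002,0],
    [0,0.003,-0.01],
    [0,0.005,-0.027],
    [0,0.007,-0.045]
  ],
  "grip": [0,0,0,0,0]
}}

```text
time: 4.93
tool_pos: [0.569, 0.0343, 0.1078]
eef_rot: [[-0.978, -0.207, -0.001], [-0.207, 0.978, 0.003], [0.0, 0.003, -1.0]]
wrist_force: [0.0, -0.1, -0.5]
opening: 0.0529
```

```bash
python3 st.py; python3 tilt.py; python3 st.py
```

```text
4.9333 [0.569  0.0343 0.1078] 101.94 [-0.001   0.0033 -1.    ] [ 0.  -0.1 -0.5] [-0.   -0.02 -0.04] 0.05294205131102867
lean left deg -0.19
cap top: n 3462 lean left deg -0.16 lean x 1.12 mid z 0.1407 resid 0.0006
4.9833 [0.5695 0.034  0.1093] 101.92 [ 3.0e-04  2.8e-03 -1.0e+00] [0.1 0.6 0.3] [-0.   -0.02  0.01] 0.05323739705990003
lean left deg -0.16
```

>>> {"op": "arm_command", "data": {
  "twist": [
    [0,0,0],
    [0,0,0],
    [0,0,0],
    [0,0,0]
  ],
  "xyz": [
    [0,0,-0.13],
    [0,0,-0.26],
    [0,0,-0.26],
    [0,0,-0.26]
  ],
  "grip": [0,0,0,0]
}}

```text
time: 5.32
tool_pos: [0.5711, 0.0335, 0.1893]
eef_rot: [[-0.979, -0.206, 0.006], [-0.206, 0.979, 0.002], [-0.006, 0.001, -1.0]]
wrist_force: [-0.8, 0.0, -1.7]
opening: 0.0529
```

>>> {"op": "arm_command", "data": {
  "twist": [
    [0,0,0],
    [0,0,0],
    [0,0,0],
    [0,0,0],
    [0,0,0]
  ],
  "xyz": [
    [0.06,-0.13,0],
    [0.13,-0.3,0],
    [0.22,-0.535,0],
    [0.22,-0.535,0],
    [0.22,-0.535,0]
  ],
  "grip": [0,0,0,0,0]
}}

```text
time: 5.73
tool_pos: [0.5356, -0.1424, 0.1849]
eef_rot: [[-0.979, -0.203, -0.002], [-0.203, 0.979, -0.0], [0.002, 0.0, -1.0]]
wrist_force: [0.2, -0.2, -0.8]
opening: 0.0529
```

>>> {"op": "arm_command", "data": {
  "twist": [
    [0,0,0.1],
    [0,0,0.2],
    [0,0,0.35],
    [0,0,0.5],
    [0,0,0.5]
  ],
  "xyz": [
    [0.05,-0.13,0],
    [0.11,-0.26,0],
    [0.16,-0.39,0],
    [0.22,-0.535,0],
    [0.22,-0.535,0]
  ],
  "grip": [0,0,0,0,0]
}}

```text
time: 6.15
tool_pos: [0.5045, -0.3135, 0.1848]
eef_rot: [[-0.999, 0.05, -0.001], [0.05, 0.999, -0.001], [0.001, -0.001, -1.0]]
wrist_force: [0.5, 0.2, -0.7]
opening: 0.0533
```

```bash
python3 - <<'E'
from h import *
k,im,d=snap("wrist");P=cloud(k,d)
save("w2.png",im,1.2)
b=(im.max(-1)<50)&(P[...,2]<.03)&(P[...,2]>-.01);b=b&(np.hypot(P[...,0]-.507,P[...,1]+.307)<.13)
c=cv2.minAreaRect((P[b][:,:2]*1000).astype(np.float32));print(c,b.sum())
E
python3 st.py
```

```text
((506.7609558105469, -302.4922790527344), (160.4412078857422, 155.76283264160156), 87.1803970336914) 16427
6.2 [ 0.5046 -0.3119  0.1846] 87.29 [-1.e-03  9.e-04 -1.e+00] [ 0.8 -1.1 -0.8] [-0.09 -0.02 -0.02] 0.05298131163035564
lean left deg -0.06
```

View pics/w2.png

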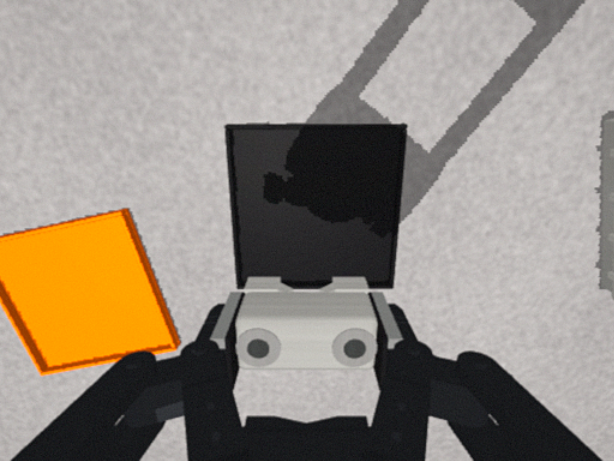

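The wrist view shows the cap level in the jaws (305,330) with the black tray directly below (310,205). I'm descending.

>>> {"op": "arm_command", "data": {
  "twist": [
    [0,0,0],
    [0,0,0],
    [0,0,0],
    [0,0,0],
    [0,0,0]
  ],
  "xyz": [
    [0,0.02,0.12],
    [0,0.02,0.25],
    [0,0.02,0.38],
    [0,0.02,0.515],
    [0,0.02,0.515]
  ],
  "grip": [0,0,0,0,0]
}}

```text
time: 6.62
tool_pos: [0.5005, -0.2956, 0.0234]
eef_rot: [[-0.999, 0.042, -0.012], [0.041, 0.999, 0.012], [0.013, 0.011, -1.0]]
wrist_force: [-1.4, 1.4, -1.2]
opening: 0.0532
```

>>> {"op": "arm_command", "data": {
  "twist": [
    [0,0,0],
    [0,0,0],
    [0,0,0],
    [0,0,0],
    [0,0,0]
  ],
  "xyz": [
    [0,0,0.02],
    [0,0,0.04],
    [0,0,0.05],
    [0,0,0.058],
    [0,0,0.058]
  ],
  "grip": [0,0,0,0,0]
}}

```text
time: 7.03
tool_pos: [0.507, -0.3019, 0.015]
eef_rot: [[-0.999, 0.043, 0.002], [0.043, 0.999, -0.0], [-0.002, -0.0, -1.0]]
wrist_force: [0.4, -1.5, -0.5]
opening: 0.053
```

```bash
python3 st.py
```

```text
7.0333 [ 0.507  -0.3019  0.015 ] 87.56 [ 1.7e-03 -1.0e-04 -1.0e+00] [ 0.4 -1.5 -0.5] [0.04 0.01 0.01] 0.05303000343686731
lean left deg 0.03
```

>>> {"op": "arm_command", "data": {
  "twist": [
    [0,0,0],
    [0,0,0],
    [0,0,0],
    [0,0,0],
    [0,0,0]
  ],
  "xyz": [
    [0,0,0.01],
    [0,0,0.016],
    [0,0,0.02],
    [0,0,0.024],
    [0,0,0.024]
  ],
  "grip": [0,0,0,0,0]
}}

```text
time: 7.45
tool_pos: [0.5063, -0.3016, 0.0082]
eef_rot: [[-0.999, 0.043, 0.0], [0.043, 0.999, 0.001], [-0.0, 0.001, -1.0]]
wrist_force: [-4.5, 3.1, 14.9]
opening: 0.0532
```

```bash
python3 st.py
```

```text
7.45 [ 0.5063 -0.3016  0.0082] 87.55 [ 3.e-04  7.e-04 -1.e+00] [-4.5  3.1 14.9] [ 0.24  0.51 -0.  ] 0.053188816285207226
lean left deg -0.04
```

The feet touch down at the predicted height with 15 N. I'm easing off slightly and releasing.

>>> {"op": "arm_command", "data": {
  "twist": [
    [0,0,0],
    [0,0,0],
    [0,0,0],
    [0,0,0],
    [0,0,0]
  ],
  "xyz": [
    [0,0,-0.003],
    [0,0,-0.003],
    [0,0,-0.003],
    [0,0,-0.003],
    [0,0,-0.003]
  ],
  "grip": [0,0.7,0.9,1,1]
}}

```text
time: 7.87
tool_pos: [0.506, -0.3014, 0.0071]
eef_rot: [[-0.999, 0.043, -0.001], [0.043, 0.999, 0.002], [0.001, 0.002, -1.0]]
wrist_force: [-0.2, -1.0, -0.4]
opening: 0.0853
```

>>> {"op": "arm_command", "data": {
  "twist": [
    [0,0,0],
    [0,0,0],
    [0,0,0],
    [0,0,0],
    [0,0,0]
  ],
  "xyz": [
    [0,0,0],
    [0,0,-0.07],
    [0,0,-0.2],
    [0,0,-0.33],
    [0,0,-0.46]
  ],
  "grip": [1,1,1,1,1]
}}

```text
time: 8.28
tool_pos: [0.5055, -0.3011, 0.1462]
eef_rot: [[-0.999, 0.043, -0.002], [0.043, 0.999, 0.003], [0.002, 0.002, -1.0]]
wrist_force: [0.8, -0.2, -0.8]
opening: 0.0851
```

```bash
python3 st.py; python3 - <<'E'
from h import *
for n in("scene","side"):
    k,im,d=snap(n);P=cloud(k,d)
    m=(np.hypot(P[...,0]-.506,P[...,1]+.304)<.06)&(P[...,2]>.033)&(P[...,2]<.06);print(n,cv2.minAreaRect((P[m][:,:2]*1000).astype(np.float32)),P[m][:,2].mean(),P[m][:,2].std(),m.sum())
    if n=="scene":
        cam=(np.hypot(P[...,0]-.511,P[...,1]-.02)<.1)&(P[...,2]>.093)&(P[...,2]<.115);print(cv2.minAreaRect((P[cam][:,:2]*1000).astype(np.float32)),cam.sum())
        save("s2.png",im[110:300,150:410],3)
E
```

```text
8.2833 [ 0.5055 -0.3011  0.1462] 87.54 [-0.0018  0.0026 -1.    ] [ 0.8 -0.2 -0.8] [-0.06 -0.03 -0.01] 0.0851293271870665
lean left deg -0.16
scene ((504.1328430175781, -302.5054626464844), (53.76498031616211, 24.992921829223633), 87.89505004882812) 0.041356268294544696 0.0027332344375424326 182
((509.3126525878906, 20.313749313354492), (150.2036590576172, 46.887813568115234), 11.157676696777344) 342
side ((507.3095703125, -303.7290954589844), (57.443359375, 24.301725387573242), 86.04625701904297) 0.039842491473124415 0.0026747760193588186 132
```

View pics/s2.png

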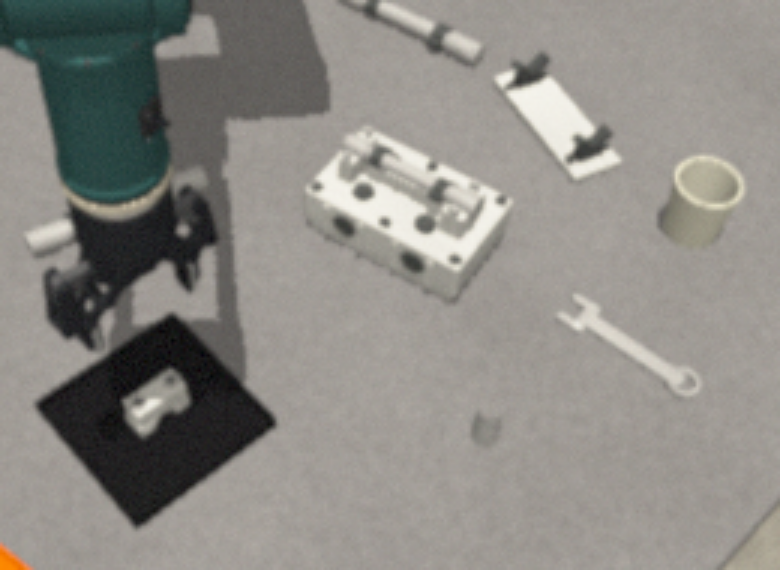

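The picture shows the cap standing on its feet in the black tray at (155,400), top at z≈0.041, with the bystanders unmoved. Next, the camshaft at about (0.511, 0.0205).

>>> {"op": "arm_command", "data": {
  "twist": [
    [0,0,0],
    [0,0,0],
    [0,0,0],
    [0,0,0],
    [0,0,0]
  ],
  "xyz": [
    [0.014,0.13,-0.1],
    [0.014,0.26,-0.13],
    [0.014,0.39,-0.13],
    [0.014,0.536,-0.13],
    [0.014,0.536,-0.13]
  ],
  "grip": [1,1,1,1,1]
}}

```text
time: 8.8
tool_pos: [0.5073, -0.1346, 0.184]
eef_rot: [[-0.999, 0.04, -0.002], [0.04, 0.999, 0.005], [0.003, 0.005, -1.0]]
wrist_force: [-0.9, 0.4, 0.1]
opening: 0.0853
```

>>> {"op": "arm_command", "data": {
  "twist": [
    [0,0,-0.2],
    [0,0,-0.35],
    [0,0,-0.506],
    [0,0,-0.506],
    [0,0,-0.506]
  ],
  "xyz": [
    [0.014,0.13,0],
    [0.014,0.26,0],
    [0.014,0.39,0],
    [0.014,0.536,0],
    [0.014,0.536,0]
  ],
  "grip": [1,1,1,1,1]
}}

```text
time: 9.22
tool_pos: [0.5106, 0.0259, 0.1841]
eef_rot: [[-0.977, -0.213, -0.002], [-0.213, 0.977, 0.004], [0.001, 0.005, -1.0]]
wrist_force: [-0.5, -0.5, 0.1]
opening: 0.0857
```

```bash
python3 - <<'E'
from h import *
k,im,d=snap("wrist");P=cloud(k,d)
q=P-np.array([.511,.0205,0]);hx=np.array([.978,.208,0]);hy=np.array([-.208,.978,0]);X=q@hx;Y=q@hy;Z=P[...,2]
m=(abs(X)<.09)&(abs(Y)<.02)&(Z>.0935)&(Z<.12)
print(cv2.minAreaRect((P[m][:,:2]*1000).astype(np.float32)),m.sum(),X[m].min(),X[m].max())
m=(abs(X)<.025)&(abs(Y)<.015)&(Z>.09)&(Z<.11);print("shaft Y mid",Y[m].min(),Y[m].max(),"ztop",np.percentile(Z[m],95))
s=robot.get_state();print(s["eef_rot"].T@(np.array([.511,.0205,.071])-s["tool_pos"])/.3)
E
python3 st.py
```

```text
((511.6201171875, 20.72417640686035), (149.6650848388672, 39.86697769165039), 12.057738304138184) 3790 -0.07417253638167741 0.07547521016427777
shaft Y mid -0.006653016366314111 0.009201840120283125 ztop 0.09934324259693467
[ 0.0011609  -0.01068755  0.37687873]
9.2667 [0.5108 0.0234 0.1841] 102.32 [-0.0016  0.0024 -1.    ] [ 1.2  0.1 -0.1] [-0.02  0.   -0.05] 0.08552091125205667
lean left deg -0.15
```

>>> {"op": "arm_command", "data": {
  "twist": [
    [0,0,0],
    [0,0,0],
    [0,0,0],
    [0,0,0],
    [0,0,0]
  ],
  "xyz": [
    [-0.001,-0.003,0.1],
    [-0.001,-0.003,0.2],
    [-0.001,-0.003,0.28],
    [-0.001,-0.003,0.28],
    [-0.001,-0.003,0.28]
  ],
  "grip": [1,1,1,1,1]
}}

```text
time: 9.68
tool_pos: [0.5107, 0.0183, 0.0996]
eef_rot: [[-0.978, -0.208, -0.004], [-0.208, 0.978, 0.001], [0.004, 0.002, -1.0]]
wrist_force: [0.9, 0.6, 0.0]
opening: 0.0857
```

```bash
python3 st.py;  python3 - <<'E'
from h import *
s=robot.get_state();print(s["eef_rot"].T@(np.array([.5115,.0215,.0715])-s["tool_pos"])/.3)
E
```

```text
9.6833 [0.5107 0.0183 0.0996] 101.98 [-0.0042  0.0014 -1.    ] [0.9 0.6 0. ] [-0.01 -0.05  0.01] 0.08567668661451243
lean left deg -0.13
[-0.00530856  0.00968178  0.09367791]
```

>>> {"op": "arm_command", "data": {
  "twist": [
    [0,0,0],
    [0,0,0],
    [0,0,0],
    [0,0,0],
    [0,0,0]
  ],
  "xyz": [
    [-0.004,0.01,0.05],
    [-0.004,0.01,0.092],
    [-0.004,0.01,0.092],
    [-0.004,0.01,0.092],
    [-0.004,0.01,0.092]
  ],
  "grip": [1,1,1,1,1]
}}

```text
time: 10.1
tool_pos: [0.5136, 0.022, 0.0746]
eef_rot: [[-0.978, -0.208, 0.002], [-0.208, 0.978, 0.001], [-0.002, 0.001, -1.0]]
wrist_force: [0.1, -0.4, 0.6]
opening: 0.0854
```

>>> {"op": "arm_command", "data": {
  "twist": [
    [0,0,0],
    [0,0,0],
    [0,0,0],
    [0,0,0],
    [0,0,0]
  ],
  "xyz": [
    [0,0,0],
    [0,0,0],
    [0,0,0],
    [0,0,0],
    [0,0,0]
  ],
  "grip": [0.5,0.4,0,0,0]
}}

```text
time: 10.52
tool_pos: [0.5126, 0.0226, 0.0734]
eef_rot: [[-0.978, -0.209, -0.0], [-0.209, 0.978, 0.001], [-0.0, 0.001, -1.0]]
wrist_force: [-0.8, -0.9, -0.6]
opening: 0.0257
```

```bash
python3 st.py
```

```text
10.5167 [0.5126 0.0226 0.0734] 102.05 [-0.      0.0013 -1.    ] [-0.8 -0.9 -0.6] [ 0.04 -0.02  0.03] 0.02573626923239221
lean left deg -0.07
```

>>> {"op": "arm_command", "data": {
  "twist": [
    [0,0,0],
    [0,0,0],
    [0,0,0],
    [0,0,0]
  ],
  "xyz": [
    [0,0,0],
    [0,0,0],
    [0,0,0],
    [0,0,0]
  ],
  "grip": [0,0,0,0]
}}

```text
time: 10.85
tool_pos: [0.5127, 0.0222, 0.0734]
eef_rot: [[-0.978, -0.209, 0.0], [-0.209, 0.978, 0.001], [-0.0, 0.001, -1.0]]
wrist_force: [-1.5, -4.0, 4.5]
opening: 0.0144
```

```bash
python3 st.py
```

```text
10.85 [0.5127 0.0222 0.0734] 102.06 [ 1.e-04  7.e-04 -1.e+00] [-1.5 -4.   4.5] [-0.58  0.2   0.03] 0.014416360334674692
lean left deg -0.04
```

>>> {"op": "arm_command", "data": {
  "twist": [
    [0,0,0],
    [0,0,0],
    [0,0,0],
    [0,0,0],
    [0,0,0]
  ],
  "xyz": [
    [0,0,-0.02],
    [0,0,-0.06],
    [0,0,-0.14],
    [0,0,-0.25],
    [0,0,-0.25]
  ],
  "grip": [0,0,0,0,0]
}}

```text
time: 11.27
tool_pos: [0.5156, 0.0227, 0.1529]
eef_rot: [[-0.978, -0.209, 0.007], [-0.209, 0.978, 0.002], [-0.007, 0.0, -1.0]]
wrist_force: [1.4, -0.1, -2.4]
opening: 0.0139
```

```bash
cat > camm.py <<'E'
from h import *
k,im,d=snap("wrist");P=cloud(k,d);s=robot.get_state();R=s["eef_rot"]
q=(P-s["tool_pos"])@R   # tool coords
m=(abs(q[...,0])<.085)&(abs(q[...,1])<.02)&(q[...,2]>-.04)&(q[...,2]<-.003)
Q=q[m];g=(abs(Q[:,0])>.05);w=abs(Q[:,1])<.002
print("x range",np.percentile(Q[:,0],[0.3,99.7]).round(4))
for lo,hi in((-.072,-.052),(.052,.072)):
    t=Q[(Q[:,0]>lo)&(Q[:,0]<hi)];
    if len(t)>10:print(lo,len(t),"y",np.percentile(t[:,1],[2,98]).round(4),"ztop",np.percentile(t[:,2],5).round(4))
im2=im.copy();im2[m]=im2[m]//2+np.array([0,120,0],np.uint8);save("w3.png",im2,1.2)
E
python3 st.py; python3 camm.py
```

```text
11.2667 [0.5156 0.0227 0.1529] 102.04 [ 0.0072  0.0015 -1.    ] [ 1.4 -0.1 -2.4] [ 0.03 -0.08 -0.02] 0.013853685973502589
lean left deg -0.0
x range [-0.0445  0.0754]
0.052 2239 y [-0.0091  0.0097] ztop -0.0295
```

View pics/w3.png

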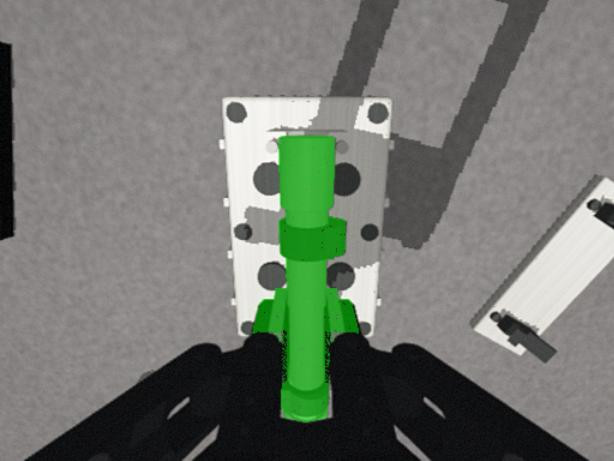

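The camshaft is held centred: green mask at (305,270), far end at tool x=+75 mm. Next I'll measure the vees from the stored wrist frame and this one.

```bash
cat > vee.py <<'E'
from h import *
import sys
def vee(k,im,d,tag):
    P=cloud(k,d);Z=P[...,2];near=np.hypot(P[...,0]-.518,P[...,1]-.254)<.115
    mx=im.max(-1);
    b=near&(Z>.004)&(Z<.02)&(mx>135);n,l,st,_=cv2.connectedComponentsWithStats(b.astype(np.uint8));i=1+np.argmax(st[1:,4])
    print(tag,"base",cv2.minAreaRect((P[l==i][:,:2]*1000).astype(np.float32)),(l==i).sum())
    c=near&(Z>.025)&(Z<.055);print(tag,"vees",cv2.minAreaRect((P[c][:,:2]*1000).astype(np.float32)),c.sum())
    t=near&(Z>.044)&(Z<.055);print(tag,"tops",cv2.minAreaRect((P[t][:,:2]*1000).astype(np.float32)),t.sum(), P[t][:,2].mean())
if __name__=="__main__":
    f=np.load("w1.npz");vee((f["K"],f["R"],f["t"]),f["im"],f["d"],"w1")
    vee(*snap("wrist"),"now")
    f=np.load("scene.npz");vee((f["K"],f["R"],f["t"]),f["im"],f["d"],"scene")
    f=np.load("side.npz");vee((f["K"],f["R"],f["t"]),f["im"],f["d"],"side")
E
python3 vee.py
```

```text
w1 base ((519.0026245117188, 255.87828063964844), (60.762840270996094, 170.286376953125), 71.75701904296875) 5185
w1 vees ((518.8958129882812, 255.46109008789062), (46.45096206665039, 138.3470916748047), 71.95699310302734) 1138
w1 tops ((518.6339721679688, 254.45977783203125), (44.65979766845703, 137.8363037109375), 71.56861114501953) 341 0.04594341850372069
now base ((519.3497314453125, 255.87109375), (61.1048583984375, 169.88623046875), 71.71390533447266) 5924
now vees ((523.6934814453125, 256.907958984375), (44.7060432434082, 132.15989685058594), 68.42501068115234) 732
now tops ((577.2147216796875, 234.21469116210938), (40.68410110473633, 14.061346054077148), 71.51209259033203) 183 0.046035816175109594
scene base ((506.56719970703125, 259.75958251953125), (98.95394134521484, 203.59332275390625), 74.0273666381836) 640
scene vees ((516.43115234375, 253.35369873046875), (42.9757194519043, 142.19363403320312), 71.58087158203125) 152
scene tops ((516.2371826171875, 253.41831970214844), (42.9757194519043, 140.29425048828125), 71.58087158203125) 46 0.04698762565939254
side base ((516.1302490234375, 260.7648010253906), (83.10164642333984, 165.26573181152344), 73.44801330566406) 320
side vees ((521.4371337890625, 251.37557983398438), (53.7594108581543, 138.10496520996094), 70.65894317626953) 77
side tops ((520.8469848632812, 253.1522674560547), (48.022705078125, 136.26828002929688), 74.44673919677734) 16 0.04629146892144451
```

>>> {"op": "arm_command", "data": {
  "twist": [
    [0,0,0],
    [0,0,0],
    [0,0,0],
    [0,0,0],
    [0,0,0]
  ],
  "xyz": [
    [-0.02,0.09,0],
    [-0.045,0.19,0],
    [-0.07,0.29,0],
    [-0.09,0.378,0],
    [-0.09,0.378,0]
  ],
  "grip": [0,0,0,0,0]
}}

```text
time: 11.78
tool_pos: [0.5138, 0.1432, 0.1467]
eef_rot: [[-0.977, -0.211, -0.003], [-0.211, 0.977, 0.004], [0.002, 0.004, -1.0]]
wrist_force: [-0.5, 0.0, -2.2]
opening: 0.0142
```

>>> {"op": "arm_command", "data": {
  "twist": [
    [0,0,0.24],
    [0,0,0.48],
    [0,0,0.72],
    [0,0,0.98],
    [0,0,0.98]
  ],
  "xyz": [
    [-0.02,0.09,0],
    [-0.045,0.19,0],
    [-0.07,0.29,0],
    [-0.09,0.378,0],
    [-0.09,0.378,0]
  ],
  "grip": [0,0,0,0,0]
}}

```text
time: 12.2
tool_pos: [0.5172, 0.2595, 0.147]
eef_rot: [[-0.96, 0.281, -0.002], [0.281, 0.96, 0.003], [0.003, 0.003, -1.0]]
wrist_force: [0.2, -0.0, -1.4]
opening: 0.0138
```

>>> {"op": "arm_command", "data": {
  "twist": [
    [0,0,0.04],
    [0,0,0.04]
  ],
  "xyz": [
    [0,0,0],
    [0,0,0]
  ],
  "grip": [0,0,0]
}}

```text
invalid input
```

```bash
python3 st.py;python3 camm.py; python3 - <<'E'
from vee import *
vee(*snap("wrist"),"now")
s=robot.get_state();print(s["eef_rot"].T@(np.array([.5197,.2553,.1])-s["tool_pos"])/.3)
E
```

```text
12.2 [0.5172 0.2595 0.147 ] 73.68 [-0.002   0.0034 -1.    ] [ 0.2 -0.  -1.4] [-0.01 -0.04 -0.01] 0.01379088289010587
lean left deg -0.21
x range [-0.043   0.0768]
0.052 2205 y [-0.006   0.0128] ztop -0.0277
now base ((511.8784484863281, 257.634765625), (58.53364181518555, 155.17730712890625), 70.59199523925781) 2083
now vees ((460.55316162109375, 275.58978271484375), (44.97542953491211, 13.785079002380371), 72.2568359375) 120
now tops ((461.0650939941406, 274.83172607421875), (43.15437698364258, 13.777714729309082), 74.39458465576172) 52 0.045455320680258135
[-0.01059744  0.00174248  0.15619154]
```

>>> {"op": "arm_command", "data": {
  "twist": [
    [0,0,0.07],
    [0,0,0.07],
    [0,0,0.07],
    [0,0,0.07],
    [0,0,0.07]
  ],
  "xyz": [
    [-0.009,0,0.05],
    [-0.009,0,0.1],
    [-0.009,0,0.15],
    [-0.009,0,0.15],
    [-0.009,0,0.15]
  ],
  "grip": [0,0,0,0,0]
}}

```text
time: 12.72
tool_pos: [0.5192, 0.2531, 0.1022]
eef_rot: [[-0.951, 0.31, -0.004], [0.31, 0.951, -0.0], [0.004, -0.001, -1.0]]
wrist_force: [-0.6, 0.0, -2.7]
opening: 0.0141
```

```bash
cat > v2.py <<'E'
from h import *
k,im,d=snap("wrist")
E
python3 st.py;python3 v2.py;python3 v2.py; python3 camm.py;python3 st.py; python3 - <<'E'
from vee import *
vee(*snap("wrist"),"now")
s=robot.get_state();print(s["eef_rot"].T@(np.array([.5197,.2556,.06])-s["tool_pos"])/.3)
E
```

```text
12.7167 [0.5192 0.2531 0.1022] 71.97 [-4.1e-03 -2.0e-04 -1.0e+00] [-0.6  0.  -2.7] [0.01 0.04 0.01] 0.014066953348251726
lean left deg -0.04
x range [-0.043   0.0767]
0.052 2218 y [-0.0091  0.0097] ztop -0.0273
12.8667 [0.5211 0.2544 0.1042] 71.96 [ 6.0e-04  1.6e-03 -1.0e+00] [ 0.5  1.3 -1.8] [ 0.05 -0.03 -0.04] 0.013913680725650883
lean left deg -0.08
now base ((502.91143798828125, 261.3604736328125), (60.11366271972656, 135.4063262939453), 71.76009368896484) 4356
now vees ((460.3717346191406, 275.46881103515625), (45.24018859863281, 14.080836296081543), 71.80509948730469) 402
now tops ((460.4219665527344, 275.2673034667969), (42.97947692871094, 13.648545265197754), 72.0130386352539) 281 0.04623146560291759
[0.0059241  0.00106547 0.14791017]
```

>>> {"op": "arm_command", "data": {
  "twist": [
    [0,0,0],
    [0,0,0],
    [0,0,0],
    [0,0,0],
    [0,0,0]
  ],
  "xyz": [
    [0.002,0.003,0.06],
    [0.002,0.003,0.12],
    [0.002,0.003,0.18],
    [0.002,0.003,0.21],
    [0.002,0.003,0.21]
  ],
  "grip": [0,0,0,0,0]
}}

```text
time: 13.33
tool_pos: [0.5191, 0.2555, 0.0392]
eef_rot: [[-0.951, 0.309, -0.003], [0.309, 0.951, 0.0], [0.003, -0.001, -1.0]]
wrist_force: [0.1, 0.9, -1.8]
opening: 0.0142
```

```bash
python3 v2.py;python3 v2.py; python3 camm.py; python3 - <<'E'
from vee import *
vee(*snap("wrist"),"now")
E
python3 st.py
```

```text
x range [-0.0431  0.0769]
0.052 2975 y [-0.0189  0.0184] ztop -0.0271
now base ((494.24029541015625, 264.3707275390625), (60.10388946533203, 116.24434661865234), 71.88746643066406) 7588
now vees ((519.55322265625, 256.6918029785156), (45.43192672729492, 138.255126953125), 72.24137115478516) 1846
now tops ((518.18994140625, 256.9586181640625), (43.807952880859375, 135.33995056152344), 72.02140045166016) 1291 0.04728808549521212
13.5333 [0.5213 0.2563 0.0417] 71.97 [ 0.0017  0.0021 -1.    ] [ 0.2 -0.1 -3.1] [-0.03 -0.04 -0.02] 0.01405052958192269
lean left deg -0.1
```

>>> {"op": "arm_command", "data": {
  "twist": [
    [0,0,0],
    [0,0,0],
    [0,0,0],
    [0,0,0],
    [0,0,0]
  ],
  "xyz": [
    [0.001,-0.001,0.015],
    [0.001,-0.001,0.028],
    [0.001,-0.001,0.038],
    [0.001,-0.001,0.044],
    [0.001,-0.001,0.044]
  ],
  "grip": [0,0,0,0,0]
}}

```text
time: 13.95
tool_pos: [0.5197, 0.2557, 0.0275]
eef_rot: [[-0.951, 0.31, -0.001], [0.31, 0.951, 0.001], [0.001, 0.001, -1.0]]
wrist_force: [-1.9, -1.2, 1.5]
opening: 0.0142
```

```bash
python3 v2.py;python3 v2.py;python3 st.py
```

```text
14.05 [0.5197 0.2557 0.0275] 71.96 [-7.0e-04  1.2e-03 -1.0e+00] [-1.1 -0.6  2.3] [-0.15  0.18  0.03] 0.014012608500129928
lean left deg -0.07
```

>>> {"op": "arm_command", "data": {
  "twist": [
    [0,0,0],
    [0,0,0],
    [0,0,0],
    [0,0,0]
  ],
  "xyz": [
    [0,0,0.003],
    [0,0,0.005],
    [0,0,0.005],
    [0,0,0.005]
  ],
  "grip": [0,0,0,0]
}}

```text
time: 14.38
tool_pos: [0.5197, 0.2557, 0.0273]
eef_rot: [[-0.951, 0.309, -0.0], [0.309, 0.951, 0.001], [0.001, 0.001, -1.0]]
wrist_force: [-5.1, -2.3, 15.9]
opening: 0.0142
```

```bash
python3 v2.py;python3 st.py
```

```text
14.4333 [0.5197 0.2557 0.0273] 71.97 [-2.0e-04  1.3e-03 -1.0e+00] [-4.2 -2.2 16.2] [-0.42  0.75 -0.04] 0.014501028803247358
lean left deg -0.07
```

The shaft is firmly seated: force rises to 16 N with no further descent. I'm easing off, releasing and retreating.

>>> {"op": "arm_command", "data": {
  "twist": [
    [0,0,0],
    [0,0,0],
    [0,0,0],
    [0,0,0],
    [0,0,0]
  ],
  "xyz": [
    [0,0,-0.004],
    [0,0,-0.004],
    [0,0,-0.004],
    [0,0,-0.004],
    [0,0,-0.004]
  ],
  "grip": [0,0.25,0.4,0.7,0.9]
}}

```text
time: 14.85
tool_pos: [0.52, 0.2559, 0.0268]
eef_rot: [[-0.951, 0.31, -0.0], [0.31, 0.951, 0.001], [0.001, 0.001, -1.0]]
wrist_force: [0.5, -0.2, -0.1]
opening: 0.0569
```

>>> {"op": "arm_command", "data": {
  "twist": [
    [0,0,0],
    [0,0,0],
    [0,0,0],
    [0,0,0],
    [0,0,0]
  ],
  "xyz": [
    [0,0,0],
    [0,0,0],
    [0,0,-0.08],
    [0,0,-0.2],
    [0,0,-0.33]
  ],
  "grip": [0.9,0.9,0.9,0.9,0.9]
}}

```text
time: 15.27
tool_pos: [0.5183, 0.2551, 0.1254]
eef_rot: [[-0.951, 0.31, -0.005], [0.31, 0.951, -0.0], [0.004, -0.002, -1.0]]
wrist_force: [-0.0, -1.1, 0.6]
opening: 0.0768
```

>>> {"op": "arm_command", "data": {
  "twist": [
    [0,0,0],
    [0,0,0],
    [0,0,0],
    [0,0,0],
    [0,0,0]
  ],
  "xyz": [
    [0.1,0,-0.1],
    [0.2,0,-0.2],
    [0.3,0,-0.3],
    [0.3,0,-0.3],
    [0.3,0,-0.3]
  ],
  "grip": [0.9,0.9,0.9,0.9,0.9]
}}

```text
time: 15.68
tool_pos: [0.4342, 0.2843, 0.2181]
eef_rot: [[-0.951, 0.308, 0.003], [0.308, 0.951, 0.003], [-0.002, 0.004, -1.0]]
wrist_force: [0.3, 0.3, 0.3]
opening: 0.0769
```

```bash
python3 v2.py; python3 v2.py; python3 st.py; python3 - <<'E'
from h import *
hx=np.array([.950,-.3125,0]);hy=np.array([.3125,.950,0])
for n in("scene","side","wrist"):
    k,im,d=snap(n);P=cloud(k,d);q=P-np.array([.5193,.2557,0]);X=q@hx;Y=q@hy;Z=P[...,2]
    m=(abs(X)<.09)&(abs(Y)<.012)&(Z>.046)&(Z<.07)
    if m.sum()>20:
        print(n,m.sum(),"X",np.percentile(X[m],[.5,99.5]).round(4),cv2.minAreaRect((P[m][:,:2]*1000).astype(np.float32)))
        for lo,hi in((-.075,-.052),(-.025,.025),(.046,.075)):
            t=m&(X>lo)&(X<hi)
            if t.sum()>5:print("  ",lo,t.sum(),"ztop",np.percentile(Z[t],90).round(4))
    if n!="wrist":
        u=im[90:300,170:410] if n=="scene" else im[130:310,130:370];save(f"f_{n}.png",u,2.5)
E
```

```text
15.7833 [0.4347 0.2833 0.2156] 71.99 [ 1.0e-04  1.1e-03 -1.0e+00] [ 0.3  0.2 -0.4] [ 0.03 -0.04  0.02] 0.07642676424278588
lean left deg -0.06
scene 212 X [-0.0768  0.0734] ((517.5135498046875, 255.8861846923828), (23.28640365600586, 150.45314025878906), 71.93165588378906)
   -0.075 32 ztop 0.0569
   -0.025 58 ztop 0.0558
   0.046 47 ztop 0.0577
side 118 X [-0.0721  0.0774] ((520.8181762695312, 251.882568359375), (17.645803451538086, 149.93170166015625), 70.80370330810547)
   -0.075 21 ztop 0.0548
   -0.025 36 ztop 0.0539
   0.046 26 ztop 0.0538
wrist 1740 X [-0.0765  0.0726] ((517.7867431640625, 256.0436096191406), (22.621295928955078, 150.38099670410156), 70.70238494873047)
   -0.075 328 ztop 0.0547
   -0.025 484 ztop 0.0529
   0.046 273 ztop 0.0546
```

View pics/f_scene.png

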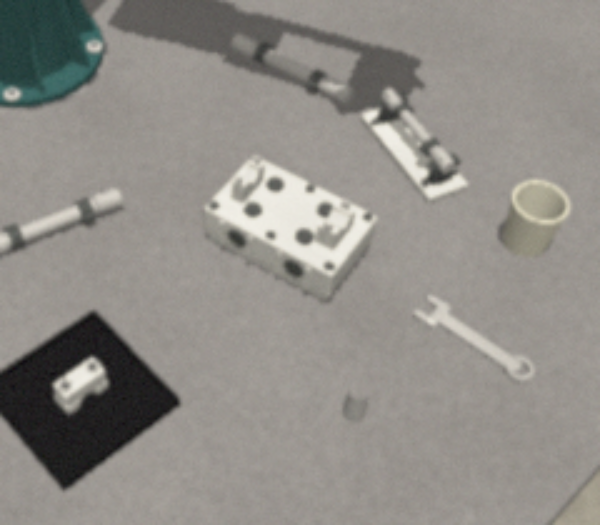

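View pics/f_side.png

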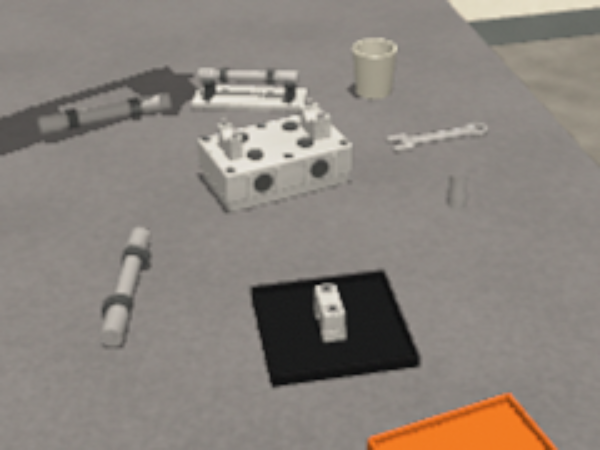

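The final views show the camshaft lying along both vees (scene (418,130), side (245,75)) and the cap standing in the black tray (scene (80,385), side (330,312)). The socket, wrench and cup are where they were. Journal tops at both ends measure 0.0547 by the wrist camera against 0.054 expected, and each camera's own bias matches its vee measurement. I'm handing in.

```bash
python3 -c "
from workcell import robot
print(robot.hand_in(), robot.get_state()['time'])"
```

```text
the job is handed in; nothing more can be done
the job is handed in; nothing more can be done
```

The camshaft is out and lying in both vee rests, the bearing cap is standing on its feet in the black tray, and the job is handed in at about 16 s of the 54 s allowed. The hand-in gives no verdict.

- **Cap:** I rocked it left, right, left, right, then levelled it and lifted it straight off. I set it down under about 15 N of contact and let go.
- **Camshaft:** I lifted it straight up and seated it under about 16 N, with no further descent, before letting go.
- **Last checks:** Wrist-camera depth puts the journal tops at both ends at 54.7 mm, against 54 mm expected. The socket, wrench and cup look undisturbed, and the gripper was well clear of everything.

**Readings that disagreed:**
- **Lean angle:** depth read 7.0 to 7.9° at the four leans, while the tool's own tilt read 6.3 to 7.0°. Both stay inside the 5 to 8° asked for.
- **Camshaft midpoint:** the cameras put it from 2 mm to one side of my vee-centre estimate to 2.6 mm to the other. For the scene and side cameras, where I could compare, the vees shift by about the same amount, so I take it as centred to about 1 mm.
- **Camshaft height:** the scene camera read about 3 mm higher than the other two (56 to 58 mm along the shaft). I put that down to its calibration.

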